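# Slide the carved plate's tray into the rack

## Robot

A 6-joint arm with a two-finger parallel gripper is mounted at the origin on the work surface. World frame = base frame: x ahead of the robot, y to its left, z up, the work surface at z = 0. Lengths are in m, angles in rad, forces in N, time in s.
With the tool pointing down it reaches from about 0.25 to 0.775 m from the base axis. Payload 4 kg.
Tool frame: the origin (TCP) lies between the finger pads; the fingertips stand 25 mm ahead of it and the grasp point (between the pads) lies 6 mm ahead of it (robot.tip_reach is the z of the fingertips in the tool frame, in m); z points along the fingers, y is the line along which they close (so a half turn about z gives the same grasp; the last joint's range is limited). The gripper opens to 94 mm and grips with 3 to 60 N. Pads are 16 mm wide; open, the fingers measure 119 mm over their backs; the gripper's body (75 mm by 177 mm) begins 78 mm behind the grasp point.
Start: joints at [1.17, 0.087, 1.371, -0, 1.684, -0.103], TCP at [0.161, 0.526, 0.231] pointing down, gripper open.
Joint ranges: [-3.1, 3.1], [-0.76, 2.03], [0.27, 2.55], [-1.08, 4.22], [0.17, 2.65], [-2.57, 2.57]. Speed limits (rad/s): [2.79, 2.79, 3.14, 3.14, 3.14, 3.14].

## Interface

Orientations are given as [roll, pitch, yaw] about the fixed x, y, z axes, in that order (R = Rz(yaw) Ry(pitch) Rx(roll)).
In Python, from bench import robot gives the robot as it stands. The module is installed in compiled form; this text tells all that it offers.
- The arm moves only by the shell command python3 -m handwheel 'ROWS'. ROWS is JSON, a list of rows, each a list of 3 entries, a list of its own where there are three numbers: the turn, a rotation vector about the world's x, y, z in units of 90 degrees (1.0 is 90 degrees), then the shift along the world's x, y, z in units of 0.05 m (1.0 is 0.05 m), then the closure, from 0 (fully open) to 1 (shut). A call has 1 to 5 rows; each row shifts and turns the commanded pose from where the row before left it; what a row does not reach is not made up. A row lasts 1/10 s, in which the tool goes at most 50 mm and 8.59 degrees, less where a joint would pass 70% of its speed; a pose out of reach is approached as far as the arm can. A call with a number of a shift or a turn outside -1 to 1 is refused whole. A call with a gripper value outside its range is refused whole. The fingers move at their own pace and stop on an object; the grip force is fixed at half the most. Time passes only in rows, so rows that do not move let the fingers close. It gives the time, the measured TCP pose, the force, the opening and the grip force at its end, in the units of the state.
- robot.get_obs(): the state, without advancing time (a new reading comes with each control period).
- robot.snapshot(name): name is "scene" or "top" or "wrist"; returns (picture, depth): 420x560x3 uint8, red, green, blue; 420x560 float32, m along the optical axis (not along the pixel's ray), 0 where there is no reading.
- robot.calibration(name): a dict with "mtx" (3x3 intrinsics, pixels), "D" ([k1, k2, p1, p2, k3] as OpenCV has them; the pictures are not rectified), "extrinsics" (4x4, takes a point from camera to world coordinates); the wrist camera has in their place "hand_eye" (4x4, takes a point from camera to tool coordinates, whose origin is the TCP and whose axes are the flange's). Camera axes: x right, y down, z forward; pixel columns grow to the right and rows downward; lengths in m; the calibration is good to about 2 mm. A picture is of the moment at which its call begins: read the wrist's pose just before it. calibration takes no time and is no camera call.
- robot.close_job(): hands the job in; it is judged then, once.
Trained networks look in the newest picture that a camera, given by its name, has taken for a name from the list of things; names that differ only in an ending like _2 or _b are one class to them, and where a whole thing is asked for, a point or a joint stands for the part that bears it (a point fixed in the world has none). Each returns a list of dicts, best first, with "p" (0 to 1); they miss things now and then, are a little off and sometimes report something else, mostly with a low value. They report only what shows in the picture. A call takes as long as a camera call. They do not tell look-alikes from the thing itself.
- robot.boxes_of(query, camera): "bbox" ([left, top, right, bottom] in pixels, round what is visible of it).
The state is a dict: "time": time; "joint_positions": joint angles; "qvel": joint speeds; "joint_torque": joint torques, N m; "tool_pos": TCP position; "ee_rot": TCP orientation; "wrist_force": force on the tool from outside, world axes, zero at the start; "wrist_torque": the same for the moment, N m; "width": finger opening in m; "finger_force": force on a finger pad.
Only numpy, scipy, OpenCV 4.12 (cv2) and the standard library are available. Lean on these libraries where they do the work, as an engineer would, in place of code of your own. Each camera call takes 0.05 s, during which the arm holds its last target. There are 200 camera calls.

## Task

Two like trays stand on the print table, one carrying a carved printing plate, the other two ink jars. Slide the tray with the carved plate into the low metal rack, other end first so that its upright grip stays outside, fully home against the back stop, and let go. Keep the plate in its tray and leave the tray of jars where it is.

Things in the scene. Friction and masses are not known exactly. Their poses are not given: they have to be found in the camera images.
- plate_tray: The tray with the carved plate in it: plywood, 130 (x) x 120 (y) mm, walls 20 high, 6 thick. One upright grip, 34 (x) x 16 (y) mm and 64 high from the table, stands outside the middle of its -x wall, its centre 82 mm along -x from the tray's origin (centre of the underside). 0.35 kg; on the table left or right of the rack, best dragged along the table by its grip.
- plate: The carved plate lying loose in its tray: 90 x 70 x 12 mm grey-green block with inked leaf relief, about 0.11 kg. Origin: centre of the underside, 6 mm above the tray's underside.
- rack: Low aluminium rack fixed on the table, no floor, 40 mm high, 184 wide: two side channels 136 mm apart inside, lips over them (underside 32 mm up, 100 mm gap), back stop at +x. Open flared mouth at its -x end, 60 mm before the origin; the tray slides in along +x. Origin: on the table, where the tray's origin comes when home (touching the stop it is 2 mm past); the tray's x then lies along the rack's.
- jar_tray: The other tray, with two 45 mm high ink jars in it; to be left alone: plywood, 130 (x) x 120 (y) mm, walls 20 high, 6 thick. One upright grip, 34 (x) x 16 (y) mm and 64 high from the table, stands outside the middle of its -x wall, its centre 82 mm along -x from the tray's origin (centre of the underside). 
Mind the look-alikes: they are no part of the job. What is shaped like the plate_tray but green is not meant.

How it is judged:
By the outcome, as a careful person would: the job done as asked, in the order asked, and still so for the second after the job is handed in, with the robot touching nothing.
It also fails if it takes over 43 s, if anything falls off the work surface, if the arm or the gripper's body presses on something with over 40 N, if the wrist force passes 120 N, or if a joint passes its speed limit or range.

## Working session

There is one attempt and no reset: what is moved stays moved. The work goes in short steps, Python scripts to look and compute and a shell command to move; the robot and the scene stay as the last step left them, time stands still between calls to the robot, and variables do not carry over. Pictures are saved under pics/ and viewed, at most 10 in all, crops included, and the job is handed in when it is done.

```bash
mkdir -p pics
cat > h.py <<'E'
import numpy as np, cv2
from bench import robot
from scipy.spatial.transform import Rotation as R
def cam(n):
    c=robot.calibration(n)
    K=np.array(c["mtx"]);D=np.array(c["D"],float)
    if "extrinsics" in c: return K,D,np.array(c["extrinsics"])
    o=robot.get_obs();T=np.eye(4);T[:3,:3]=R.from_euler("xyz",o["ee_rot"]).as_matrix();T[:3,3]=o["tool_pos"]
    return K,D,T@np.array(c["hand_eye"])
def cloud(n,d,T=None):
    K,D,E=cam(n)
    if T is not None:E=T
    v,u=np.mgrid[:d.shape[0],:d.shape[1]]
    p=cv2.undistortPoints(np.stack([u.ravel(),v.ravel()],1).astype(np.float64)[:,None],K,D)[:,0]
    z=d.ravel()[:,None].astype(float)
    P=np.hstack([p*z,z])@E[:3,:3].T+E[:3,3]
    P[z[:,0]==0]=np.nan
    return P.reshape(*d.shape,3)
E
python3 - <<'E'
from h import *
for n in("scene","top"):
    im,d=robot.snapshot(n); cv2.imwrite(f"pics/{n}0.png",im[...,::-1]); np.save(n,d); np.save(n+"i",im)
    for q in("plate_tray","plate","rack","jar_tray"):
        print(n,q,[(np.round(b["bbox"]).tolist(),round(b["p"],2)) for b in robot.boxes_of(q,n)])
print(robot.get_obs())
E
```

```text
scene plate_tray [([282.0, 81.0, 346.0, 121.0], 0.92), ([380.0, 146.0, 451.0, 223.0], 0.65)]
scene plate [([390.0, 168.0, 437.0, 209.0], 0.71)]
scene rack [([318.0, 240.0, 423.0, 344.0], 0.85)]
scene jar_tray [([138.0, 302.0, 234.0, 408.0], 0.61)]
top plate_tray [([124.0, 282.0, 182.0, 357.0], 0.93), ([119.0, 129.0, 176.0, 202.0], 0.56)]
top plate [([132.0, 142.0, 165.0, 180.0], 0.55)]
top rack [([213.0, 59.0, 294.0, 134.0], 0.87)]
top jar_tray [([380.0, 104.0, 438.0, 177.0], 0.72)]
{'time': 0.5, 'joint_positions': array([ 1.16990026e+00,  8.71955613e-02,  1.37073290e+00, -3.01379438e-06,
        1.68359502e+00, -1.03101766e-01]), 'qvel': array([ 0.00188235, -0.00130809, -0.00013369, -0.00046472, -0.00148073,
        0.00088134]), 'joint_torque': array([-7.86729415e-04, -3.39624345e+01, -3.02266717e+01,  7.16973189e-02,
        2.43670028e-02, -2.50773525e-05]), 'tool_pos': array([0.1613851 , 0.52579521, 0.23049159]), 'ee_rot': array([3.14152416e+00, 1.00974288e-05, 2.84379801e+00]), 'wrist_force': array([ 0.46266482, -0.13115883, -0.73026655]), 'wrist_torque': array([ 0.0632923 , -0.00579469,  0.03256428]), 'finger_force': 0.0, 'width': 0.0939590495639201}
```

View pics/top0.png

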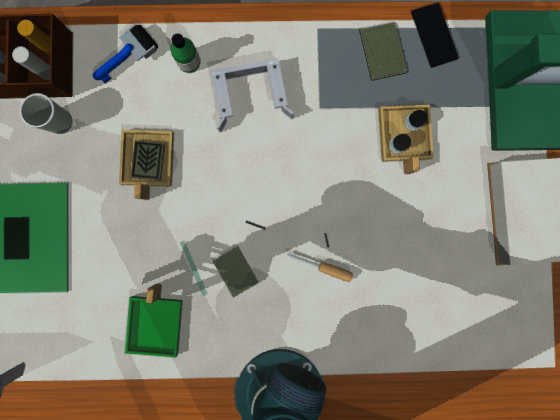

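View pics/scene0.png

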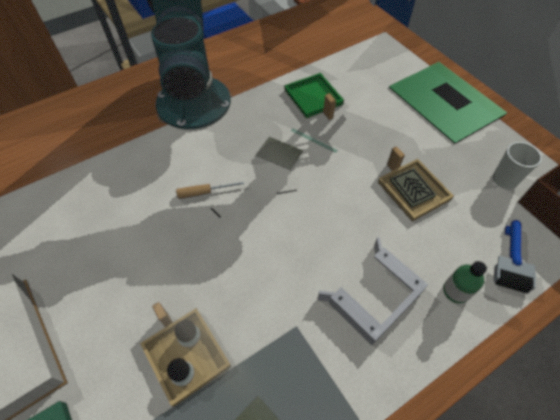

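Top view candidates: plywood tray with the leaf-carved plate at about (147,160), plywood tray with two jars at (406,138), and an empty green tray at (153,325), which is a look-alike. The tray at (147,160) fits: plywood, carrying the carved plate, grip at (141,190). The rack is at (253,92), with its mouth towards the bottom of the picture.

Run:
```python
from h import *
im=np.load("topi.npy");P=cloud("top",np.load("top.npy"))
for n,(u,v) in dict(base=(280,385),griptop=(141,192),platec=(149,160),rackL=(217,78),rackR=(280,70),table=(200,200),jar=(406,138)).items(): print(n,P[v,u].round(3))
cv2.imwrite("pics/crop.png",np.hstack([cv2.resize(im[115:215,95:195],(400,400),interpolation=3),cv2.resize(im[45:145,205:305],(400,400),interpolation=3)])[...,::-1])
def pr(name,b,lo,hi):
    Q=P[b[1]:b[3],b[0]:b[2]].reshape(-1,3);Q=Q[(Q[:,2]>lo)&(Q[:,2]<hi)]
    r=cv2.minAreaRect((Q[:,:2]*1000).astype(np.float32)); print(name,len(Q),r,Q.mean(0).round(4))
    return Q
pr("tray wall",(112,122,182,190),.012,.03)
pr("grip",(112,170,182,208),.05,.08)
Q=pr("rack",(205,50,305,140),.03,.05)
K,D,E=cam("top");print(E.round(3))
```

```text
base [0.098 0.001 0.189]
griptop [0.479 0.303 0.06 ]
platec [0.559 0.298 0.018]
rackL [0.743 0.132 0.043]
rackR [ 0.776 -0.017  0.003]
table [0.462 0.181 0.003]
jar [ 0.593 -0.302  0.053]
tray wall 1798 ((559.5491943359375, 306.54583740234375), (122.26069641113281, 141.0849151611328), 87.38318634033203) [0.562  0.3044 0.0187]
grip 128 ((483.8079528808594, 310.2373046875), (16.52117347717285, 32.14192581176758), 87.47862243652344) [0.4835 0.3085 0.0623]
rack 1630 ((710.0426025390625, 55.82204818725586), (137.34420776367188, 181.01988220214844), 9.841200828552246) [0.7248 0.0591 0.0397]
[[-0.02  -0.999  0.037  0.404]
 [-1.     0.019 -0.014  0.013]
 [ 0.013 -0.037 -0.999  0.918]
 [ 0.     0.     0.     1.   ]]
```

View pics/crop.png

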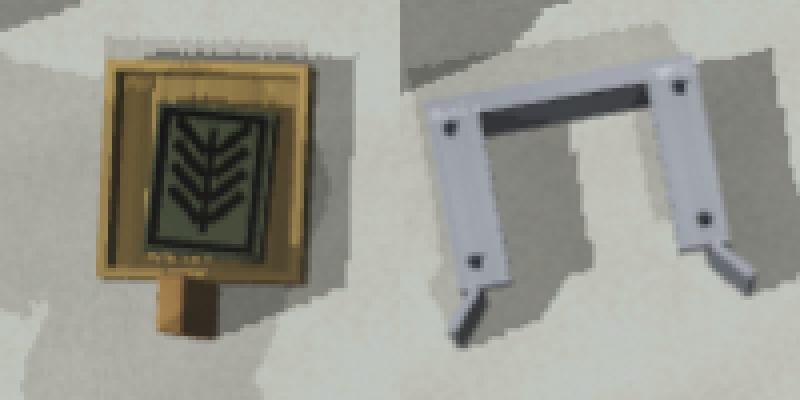

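The left crop confirms it: a plywood tray with the carved leaf plate, grip at its lower (-x) side. The right crop shows the rack, with back stop up (+x), mouth down and yaw about +9.8°. The measured sizes match (walls 122 mm wide, grip 16x32 mm at z 62 mm, rack 181 mm wide). Next I move above the grip, about (0.484, 0.310).

```bash
python3 -m handwheel '[[[0,0,0.02],[0.6,-0.4,0],0.3],[[0,0,0.02],[0.6,-0.4,0],0.3],[[0,0,0.02],[0.6,-0.4,0],0.3],[[0,0,0.02],[0.6,-0.4,0],0.3],[[0,0,0.02],[0.6,-0.4,0],0.3]]'
python3 -m handwheel '[[[0,0,0.02],[0.6,-0.4,0],0.3],[[0,0,0.02],[0.6,-0.4,0],0.3],[[0,0,0.02],[0.6,-0.4,0],0.3],[[0,0,0],[0.6,-0.4,0],0.3],[[0,0,0],[0,0,0],0.3]]'
python3 - <<'E'
from h import *
o=robot.get_obs();print(o["tool_pos"],np.degrees(o["ee_rot"]))
K,D,E=cam("wrist");im,d=robot.snapshot("wrist");P=cloud("wrist",d,E)
cv2.imwrite("pics/w1.png",im[...,::-1])
b=[x for x in robot.boxes_of("plate_tray","wrist")];print(b)
Q=P.reshape(-1,3)
for n,lo,hi in(("grip",.056,.072),("wall",.015,.026)):
    m=(Q[:,2]>lo)&(Q[:,2]<hi)&(abs(Q[:,0]-.53)<.13)&(abs(Q[:,1]-.308)<.09);q=Q[m]
    if len(q)>10: print(n,len(q),cv2.minAreaRect((q[:,:2]*1000).astype(np.float32)),q.mean(0).round(4))
E
```

```text
time: 1.0
tool_pos: [0.3124, 0.4249, 0.2307]
ee_rot: [3.141, 0.0, 3.002]
wrist_force: [0.2, 0.7, -0.7]
width: 0.0656
finger_force: 0.0
time: 1.5
tool_pos: [0.4344, 0.3433, 0.2301]
ee_rot: [-3.14, 0.001, 3.09]
wrist_force: [0.3, 0.9, 0.3]
width: 0.0658
finger_force: 0.0
[0.43442593 0.34326522 0.23007498] [-1.79925550e+02  5.45921497e-02  1.77025472e+02]
[{'bbox': [159.6, 0.6, 273.5, 36.5], 'p': 0.93}, {'bbox': [207.5, 214.2, 301.5, 310.1], 'p': 0.75}]
grip 446 ((482.486083984375, 311.14349365234375), (14.931397438049316, 33.230743408203125), 87.12318420410156) [0.481  0.3114 0.0641]
wall 3717 ((527.4708862304688, 308.6032409667969), (119.07427215576172, 123.51239013671875), 87.83863067626953) [0.5447 0.3109 0.0193]
```

View pics/w1.png

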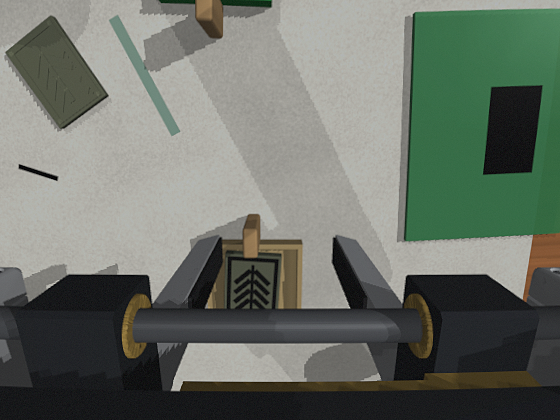

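The wrist view shows the grip at (250,233), world (0.4825, 0.311), yaw about -2.7°, so the tool yaw is already right. I centre over it, descend and close.

```bash
python3 -m handwheel '[[[0,0,0],[0.48,-0.33,0],0.3],[[0,0,0],[0.48,-0.32,0],0.3],[[0,0,0],[0,0,-0.6],0.3],[[0,0,0],[0,0,-0.6],0.3],[[0,0,0],[0,0,-0.6],0.3]]'
python3 -m handwheel '[[[0,0,0],[0,0,-0.6],0.3],[[0,0,0],[0,0,-0.6],0.3],[[0,0,0],[0,0,-0.4],0.3],[[0,0,0],[0,0,-0.28],0.3],[[0,0,0],[0,0,0],0.3]]'
```

```text
time: 2.1
tool_pos: [0.4785, 0.3145, 0.14]
ee_rot: [3.14, 0.001, 3.097]
wrist_force: [-0.6, 0.2, -0.8]
width: 0.0659
finger_force: 0.0
time: 2.6
tool_pos: [0.4772, 0.3135, 0.0444]
ee_rot: [-3.14, -0.004, 3.097]
wrist_force: [0.0, -0.0, 0.4]
width: 0.0658
finger_force: 0.0
```

```bash
python3 -m handwheel '[[[0,0,0],[0.1,-0.05,0],0.3],[[0,0,0],[0,0,0],0.7],[[0,0,0],[0,0,0],1],[[0,0,0],[0,0,0],1],[[0,0,0],[0,0,0],1]]'
python3 -m handwheel '[[[0,0,0],[0,0,0],1],[[0,0,0],[0,0,0],1],[[0,0,0],[0,0,0],1]]'
```

```text
time: 3.1
tool_pos: [0.4847, 0.3109, 0.0471]
ee_rot: [3.141, 0.001, 3.095]
wrist_force: [-0.6, 1.1, 0.2]
width: 0.0371
finger_force: 0.0
time: 3.4
tool_pos: [0.4843, 0.3107, 0.0465]
ee_rot: [-3.142, -0.0, 3.095]
wrist_force: [-0.1, 0.4, 0.6]
width: 0.0162
finger_force: 30.0
```

The grip is held (16.2 mm opening, 30 N). Before dragging I check the flares and the thin dark sticks on the saved top view.

Run:
```python
from h import *
P=cloud("top",np.load("top.npy"))
for n,(u,v) in dict(flareL=(220,128),flareR=(292,115),stick1a=(247,222),stick1b=(265,229),stick2=(326,240),drvtip=(290,250)).items(): print(n,P[v,u].round(3))
Q=P[45:145,205:305].reshape(-1,3);Q=Q[(Q[:,2]>.012)&(Q[:,2]<.055)]
a=np.radians(9.84);x=np.array([np.cos(a),np.sin(a)]);y=np.array([-x[1],x[0]])
O=np.array([.7016,.0544]);L=(Q[:,:2]-O)@np.c_[x,y]*1000
for s in range(-100,90,10):
    m=(L[:,0]>s)&(L[:,0]<s+10)&(Q[:,2]>.03)
    l=L[m,1]
    if m.sum()>3: print(s,m.sum(),l.min().round(),l[l<0].max().round() if (l<0).any() else 0,l[l>0].min().round() if (l>0).any() else 0,l.max().round())
print(L.min(0),L.max(0))
```

```text
flareL [0.629 0.128 0.03 ]
flareR [ 0.658 -0.042  0.026]
stick1a [0.407 0.07  0.   ]
stick1b [0.39  0.027 0.004]
stick2 [ 0.361 -0.119  0.004]
drvtip [ 0.338 -0.032  0.001]
-60 41 -91.0 -79.0 78.0 90.0
-50 42 -82.0 -69.0 70.0 83.0
-40 100 -78.0 -49.0 50.0 79.0
-30 116 -78.0 -49.0 49.0 79.0
-20 103 -78.0 -49.0 49.0 78.0
-10 111 -78.0 -48.0 50.0 79.0
0 108 -78.0 -49.0 50.0 80.0
10 114 -78.0 -48.0 50.0 80.0
20 108 -78.0 -48.0 50.0 79.0
30 110 -78.0 -48.0 50.0 79.0
40 105 -78.0 -49.0 50.0 79.0
50 109 -78.0 -49.0 49.0 80.0
60 280 -78.0 -0.0 0.0 79.0
70 181 -78.0 -0.0 1.0 78.0
[-60.7237365  -90.55298273] [77.23251253 90.94602117]
```

The rack is centred in my fit, with the flare tips at its -60 mm mark. I drag the tray back and across to the line in front of the mouth, turning it about +12.5°.

```bash
python3 -m handwheel '[[[0,0,0],[-0.2,0,0],1],[[0,0,0],[-0.3,-0.2,0],1],[[0,0,0.01],[-0.3,-0.4,0],1],[[0,0,0.01],[0,-0.4,0],1],[[0,0,0.01],[0,-0.4,0],1]]'
python3 -m handwheel '[[[0,0,0.01],[0,-0.4,0],1],[[0,0,0.01],[0,-0.4,0],1],[[0,0,0.01],[0,-0.4,0],1],[[0,0,0.01],[0,-0.4,0],1],[[0,0,0.01],[0,-0.4,0],1]]'
python3 -m handwheel '[[[0,0,0.01],[0,-0.4,0],1],[[0,0,0.01],[0,-0.4,0],1],[[0,0,0.01],[0,-0.4,0],1],[[0,0,0.01],[0,-0.4,0],1],[[0,0,0.01],[0,-0.4,0],1]]'
```

```text
time: 3.9
tool_pos: [0.443, 0.2409, 0.0465]
ee_rot: [3.141, -0.0, -3.138]
wrist_force: [-0.1, 2.0, 0.2]
width: 0.0157
finger_force: 30.0
time: 4.4
tool_pos: [0.4435, 0.1409, 0.0465]
ee_rot: [3.14, -0.0, -3.061]
wrist_force: [-0.1, 2.5, -0.4]
width: 0.0158
finger_force: 30.0
time: 4.9
tool_pos: [0.4436, 0.0411, 0.0465]
ee_rot: [3.14, -0.0, -2.982]
wrist_force: [0.2, 1.4, -0.0]
width: 0.0158
finger_force: 30.0
```

```bash
python3 -m handwheel '[[[0,0,0.008],[0,-0.32,0],1],[[0,0,0],[0,-0.3,0],1],[[0,0,0],[0,0,0],1]]'
python3 - <<'E'
from h import *
o=robot.get_obs();print(o["tool_pos"],np.degrees(o["ee_rot"]))
im,d=robot.snapshot("top");P=cloud("top",d);cv2.imwrite("pics/t2.png",cv2.resize(im[30:270,150:350],None,fx=2.4,fy=2.4)[...,::-1])
b=robot.boxes_of("plate_tray","top");print(b)
Q=P.reshape(-1,3)
m=(Q[:,2]>.014)&(Q[:,2]<.027)&(Q[:,0]>.47)&(Q[:,0]<.61)&(abs(Q[:,1]-.02)<.1)
q=Q[m,:2];print(len(q),cv2.minAreaRect((q*1000).astype(np.float32)))
E
```

```text
time: 5.2
tool_pos: [0.4437, 0.0087, 0.0465]
ee_rot: [-3.141, -0.001, -2.973]
wrist_force: [-0.5, -2.1, -1.0]
width: 0.0158
finger_force: 30.0
[0.44373366 0.00870907 0.04647682] [-1.79954531e+02 -3.42565050e-02 -1.70367792e+02]
[{'bbox': [235.3, 140.6, 292.8, 167.1], 'p': 0.78}, {'bbox': [127.0, 282.1, 181.6, 359.6], 'p': 0.74}]
540 ((555.96337890625, 28.2269287109375), (66.0734634399414, 119.71517944335938), 9.658120155334473)
```

View pics/t2.png

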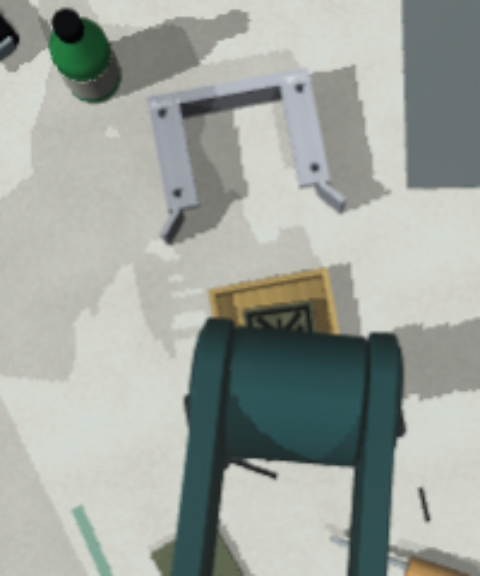

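The tray is lined up, with yaw 9.7° and about 1.5 mm to the right of the rack line. The front edge is at crop (265,285), before the mouth at (170-340, 190-240). I push it in along the rack's x.

```bash
python3 -m handwheel '[[[0,0,0],[0.2,0.06,0],1],[[0,0,0],[0.35,0.065,0],1],[[0,0,0],[0.35,0.06,0],1],[[0,0,0],[0.35,0.06,0],1],[[0,0,0],[0.35,0.06,0],1]]'
python3 -m handwheel '[[[0,0,0],[0.35,0.06,0],1],[[0,0,0],[0.35,0.06,0],1],[[0,0,0],[0.35,0.06,0],1],[[0,0,0],[0.3,0.052,0],1],[[0,0,0],[0,0,0],1]]'
```

```text
time: 5.8
tool_pos: [0.5243, 0.0263, 0.0464]
ee_rot: [3.141, -0.002, -2.97]
wrist_force: [-4.4, -0.6, 4.1]
width: 0.0154
finger_force: 30.0
time: 6.3
tool_pos: [0.5939, 0.0384, 0.0465]
ee_rot: [3.141, 0.003, -2.97]
wrist_force: [2.8, -0.2, 0.4]
width: 0.0161
finger_force: 30.0
```

Smooth so far, with about 27 mm to go. Now slow steps.

```bash
python3 -m handwheel '[[[0,0,0],[0.14,0.024,0],1],[[0,0,0],[0.14,0.024,0],1],[[0,0,0],[0.1,0.017,0],1],[[0,0,0],[0,0,0],1]]'
python3 -m handwheel '[[[0,0,0],[0.06,0.01,0],1],[[0,0,0],[0.06,0.01,0],1],[[0,0,0],[0,0,0],1]]'
```

```text
time: 6.7
tool_pos: [0.6114, 0.0402, 0.0465]
ee_rot: [3.141, 0.001, -2.971]
wrist_force: [-0.1, 1.5, 1.6]
width: 0.0161
finger_force: 30.0
time: 7.0
tool_pos: [0.6171, 0.0408, 0.0465]
ee_rot: [3.141, 0.0, -2.971]
wrist_force: [-0.9, -0.7, 0.5]
width: 0.0159
finger_force: 30.0
```

```bash
for i in 1 2 3; do python3 -m handwheel '[[[0,0,0],[0.04,0.008,0],1],[[0,0,0],[0.02,0.003,0],1],[[0,0,0],[0,0,0],1]]' | grep -E "tool|wrist"; done
```

```text
tool_pos: [0.6199, 0.0414, 0.0465]
wrist_force: [-3.1, -0.5, 2.3]
tool_pos: [0.6217, 0.0419, 0.0465]
wrist_force: [-7.8, -0.7, 5.0]
tool_pos: [0.6222, 0.042, 0.0464]
wrist_force: [-13.3, -2.4, 9.1]
```

The force has risen to 13 N and motion has stopped at the predicted spot (0.622), so the tray is against the stop. I release, rise and check.

```bash
python3 -m handwheel '[[[0,0,0],[0,0,0],0.5],[[0,0,0],[0,0,0],0.5],[[0,0,0],[0,0,0],0.5],[[0,0,0],[0,0,0],0.5],[[0,0,0],[0,0,0.2],0.5]]'
python3 -m handwheel '[[[0,0,0],[0,0,0.5],0.5],[[0,0,0],[0,0,0.6],0.5],[[0,0,0],[0,0,0.6],0.5],[[0,0,0],[0,0,0.6],0.5],[[0,0,0],[-0.6,0,0.6],0.5]]'
python3 -m handwheel '[[[0,0,0],[-0.7,0,0.4],0.5],[[0,0,0],[-0.7,0,0.2],0.5],[[0,0,0],[-0.7,0,0],0.5],[[0,0,0],[-0.7,0,0],0.5],[[0,0,0],[-0.7,0,0],0.5]]'
python3 -m handwheel '[[[0,0,0],[-0.6,0,0],0.5],[[0,0,0],[0,0,0],0.5]]'
python3 - <<'E'
from h import *
im,d=robot.snapshot("top");P=cloud("top",d);cv2.imwrite("pics/t3.png",cv2.resize(im[45:205,190:330],None,fx=3.7,fy=3.7)[...,::-1])
a=np.radians(9.84);x=np.array([np.cos(a),np.sin(a)]);O=np.array([.7016,.055])
Q=P.reshape(-1,3);L=(Q[:,:2]-O)@np.c_[x,[-x[1],x[0]]]*1000
m=(Q[:,2]>.056)&(Q[:,2]<.07)&(L[:,0]>-130)&(L[:,0]<-50)&(abs(L[:,1])<40)
print("grip",m.sum(),cv2.minAreaRect(L[m].astype(np.float32)))
m=(Q[:,2]>.012)&(Q[:,2]<.026)&(L[:,0]>-75)&(L[:,0]<75)&(abs(L[:,1])<46)
print("tray",m.sum(),L[m].min(0),L[m].max(0))
E
```

```text
time: 8.4
tool_pos: [0.6249, 0.0427, 0.055]
ee_rot: [3.141, -0.003, -2.971]
wrist_force: [-0.7, -0.6, -0.9]
width: 0.0464
finger_force: 0.0
time: 8.9
tool_pos: [0.5976, 0.0424, 0.2026]
ee_rot: [-3.141, 0.002, -2.972]
wrist_force: [0.3, 0.4, 0.2]
width: 0.0469
finger_force: 0.0
time: 9.4
tool_pos: [0.4197, 0.0426, 0.2326]
ee_rot: [-3.141, 0.002, -2.971]
wrist_force: [-0.6, -0.2, 0.3]
width: 0.0467
finger_force: 0.0
time: 9.6
tool_pos: [0.3888, 0.0428, 0.233]
ee_rot: [-3.141, 0.003, -2.971]
wrist_force: [0.0, -0.7, -0.0]
width: 0.0471
finger_force: 0.0
grip 107 ((-81.4119644165039, 1.619837760925293), (34.075340270996094, 15.548364639282227), 0.3841891586780548)
tray 1341 [-64.81051496 -45.91495365] [65.34968325 45.91191547]
```

View pics/t3.png

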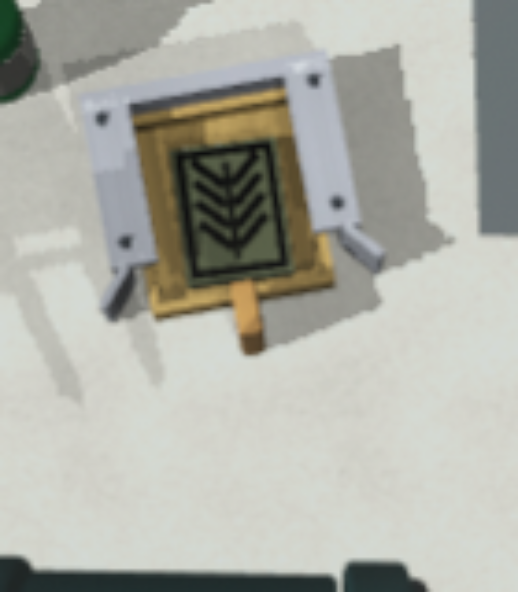

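The picture shows the tray fully in the rack and level with it. The plate lies in the tray (230,210), the grip is outside (248,315) and the gripper is clear. The measured grip is at -81.4 mm in the rack frame, against -82 to -80 when home.

```bash
python3 -c "
from bench import robot
print(robot.close_job())"
```

```text
the job is handed in; nothing more can be done
None
```

The plate tray is in the rack against the back stop with its grip outside and the plate still in it; I released it, left the jar tray alone, and handed the job in at about 9.7 s (no verdict returned).

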